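# Re-close the sprung rings of a sample file

### The job

One of the two open lever arch files on the bench, the one whose lever stands half-way up, has its rings stuck ajar. Lift its lever all the way up to its stop so that the rings stand wide open, then press the lever down flat so that the rings close properly. Leave the other file's lever alone.

Things in the scene. Friction and masses are not known exactly. Their poses are not given: they have to be found in the camera images.
- ajar_file: Dark grey lever arch file, open, fixed. Origin: underside of back cover's centre, z up. Back cover 210 (x) x 240 mm (y), 4 thick; spine, front cover follow at +x. Posts at x=20, y=-40 and 40, 50 high; arches hinged at x=55, y=-40 and 40 lean to them, under 85 high when open. Sample sheets at x<34, under 20 high. Lever's hinge axis: parallel to x through x=85, y=20, z=36; lever points to -y
- lever_end (a point): Grip point on that file's lever: mid width, 110 mm from the hinge axis, 15 mm short of the free end. The lever is a flat U loop of 6 mm steel rod, 26 mm wide (along the file's x), 125 mm long, with a steel thumb plate between the rods over its last 40 mm. Nothing stands within 40 mm of it sideways here. The point turns with the lever.
- lever (a joint): That lever's angle, rad. 0: flat and level, its middle 36 mm above the bench, rings shut. 0.9: up at its stop, 52 degrees steep, leaning to -y, rings wide open. Starts at 0.3 to 0.5. The arches turn with it. A stiff hinge holds it wherever it is left; moving it takes about 1.5 N at the grip point, 3 N half-way. Can be pressed straight down 50 mm from the hinge axis, sliding under the finger.
- other_lever (a joint): Angle of the lever of the second file (same make, smaller sample sheets, rings shut). 0: flat and shut, as it starts and must stay.

How it is judged:
By the outcome, as a careful person would: the job done as asked, in the order asked, and still so for the second after the job is handed in, with the robot touching nothing.
It also fails if it takes over 42 s, if anything falls off the work surface, if the arm or the gripper's body presses on something with over 40 N, if the wrist force passes 120 N, or if a joint passes its speed limit or range.

### The arm

A 6-joint arm with a two-finger parallel gripper is mounted at the origin on the work surface. World frame = base frame: x ahead of the robot, y to its left, z up, the work surface at z = 0. Lengths are in mm, angles in degrees, forces in N, time in s.
With the tool pointing down it reaches from about 300 to 875 mm from the base axis. Payload 6.4 kg.
Tool frame: the origin (TCP) lies on the front face of the gripper's body, between the roots of the fingers; the fingertips stand 64 mm ahead of it and the grasp point (between the pads) lies 45 mm ahead of it (bot.grip_depth is the z of the grasp point in the tool frame, in mm); z points along the fingers, y is the line along which they close (so a half turn about z gives the same grasp; the last joint's range is limited). The gripper opens to 88 mm and grips with 3 to 60 N. Pads are 18 mm wide; open, the fingers measure 123 mm over their backs; the gripper's body (75 mm by 187 mm) begins 45 mm behind the grasp point.
Start: joints at [-89.055, 10.359, 92.074, -0, 77.567, -11.82], TCP at [127.068, -560.799, 302.714] pointing down, gripper open.
Joint ranges: [-171.53, 171.53], [-51.25, 118.39], [17.06, 147.69], [-65.23, 245.23], [0, 150.52], [-178.68, 178.68]. Speed limits (degrees/s): [147.25, 147.25, 172.46, 180, 180, 180].

### API

Orientations are given as a 3x3 rotation matrix whose columns are the frame's x, y, z axes.
In Python, from workcell import sensors, optics, workorder, bot gives the robot as it stands.
- The arm moves only by the shell command python3 -m creep 'ROWS' [FORCE]. ROWS is JSON, one flat list of numbers, 7 for each row, row after row: the shift along the tool's x, y, z in mm, then the turn, a rotation vector about the tool's x, y, z in degrees, then the closure, from 0 (fully open) to 1 (shut). In form: [tx, ty, tz, ax, ay, az, fingers, tx, ty, tz, ax, ay, az, fingers, ...]. A call has 1 to 10 rows; each row shifts and turns the commanded pose from where the row before left it, along the tool's axes as they then stand; what a row does not reach is not made up. A row lasts 1/12 s, in which the tool goes at most 41.7 mm and 7.16 degrees, less where a joint would pass 70% of its speed; a pose out of reach is approached as far as the arm can. A call with a gripper value outside its range is refused whole. The fingers move at their own pace and stop on an object; FORCE is the grip in N (left out, the last holds). Time passes only in rows, so rows that do not move let the fingers close. It gives the time, the measured TCP pose, the force, the opening and the grip force at its end, in the units of the state.
- sensors.state(): the state, without advancing time (a new reading comes with each control period).
- optics.capture(name): name is "scene" or "side" or "wrist"; returns the picture (400x640x3 uint8, red, green, blue); there is no depth.
- optics.camera_info(name): a dict with "mtx" (3x3 intrinsics, pixels), "k1" (the pictures are not rectified: a ray, as slopes to the right and down, at radius r is drawn at 1 + k1 r^2 times it, then the intrinsics apply), "rvec" (rotation vector, rad) and "tvec" (3), from world to camera coordinates, as OpenCV has them; the wrist camera has in their place "mount" (4x4, takes a point from camera to tool coordinates, whose origin is the TCP and whose axes are the flange's). Camera axes: x right, y down, z forward; pixel columns grow to the right and rows downward; lengths in mm; the calibration is good to about 2 mm. A picture is of the moment at which its call begins: read the wrist's pose just before it. camera_info takes no time and is no camera call.
- workorder.hand_in(): hands the job in; it is judged then, once.
Trained networks look in the newest picture that a camera, given by its name, has taken for a name from the list of things; names that differ only in an ending like _2 or _b are one class to them, and where a whole thing is asked for, a point or a joint stands for the part that bears it (a point fixed in the world has none). Each returns a list of dicts, best first, with "confidence" (0 to 1); they miss things now and then, are a little off and sometimes report something else, mostly with a low value. They report only what shows in the picture. A call takes as long as a camera call.
- optics.trace(target, camera): "pixels" (400x640 bool, what is visible of it) and "at" ([column, row] in pixels, amid what is visible of it).
The state is a dict: "t": time; "q": joint angles; "dq": joint speeds; "joint_torque": joint torques, N m; "eef_pos": TCP position; "tool_rot": TCP orientation; "wrist_force": force on the tool from outside, world axes, zero at the start; "moment": the same for the moment, N m; "finger_gap": finger opening in mm; "finger_force": force on a finger pad.
Only numpy, scipy, OpenCV 4.12 (cv2) and the standard library are available. Lean on these libraries where they do the work, as an engineer would, in place of code of your own. Each camera call takes 0.05 s, during which the arm holds its last target. There are 200 camera calls.

## Working session

There is one attempt and no reset: what is moved stays moved. The work goes in short steps, Python scripts to look and compute and a shell command to move; the robot and the scene stay as the last step left them, time stands still between calls to the robot, and variables do not carry over. Pictures are saved under pics/ and viewed, at most 10 in all, crops included, and the job is handed in when it is done.

```bash
mkdir -p pics; ls
python3 - <<'E'
from workcell import sensors, optics, workorder, bot
import cv2,numpy as np
s=sensors.state();print(s['t'],s['eef_pos'],s['tool_rot'])
a=optics.capture("scene");b=optics.capture("side")
cv2.imwrite('pics/a.png',a[:,:,::-1]);cv2.imwrite('pics/b.png',b[:,:,::-1])
for c in("scene","side"):
  i=optics.camera_info(c);print(i)
  for n in("lever_end","lever","ajar_file"):
    for d in optics.trace(n,c): 
      ys,xs=np.nonzero(d['pixels']);print(c,n,d['confidence'],d['at'],len(xs),xs.min(),xs.max(),ys.min(),ys.max())
print(optics.camera_info("wrist"))
E
```

```text
pics
0.0 [ 127.07662841 -560.34327358  301.83071547] [[ 9.75286759e-01  2.20942831e-01 -4.76022898e-05]
 [ 2.20942578e-01 -9.75285267e-01  1.73922691e-03]
 [ 3.37843907e-04 -1.70676235e-03 -9.99998486e-01]]
{'mtx': array([[419.67813791,   0.        , 312.70952214],
       [  0.        , 419.67813791, 203.69837847],
       [  0.        ,   0.        ,   1.        ]]), 'k1': 0.012807006147169953, 'rvec': array([ 1.0454957 ,  2.33079694, -1.12310492]), 'tvec': array([ 339.96455021, -167.69152247, 1173.92085854])}
scene lever_end 0.78 [378.6, 252.5] 374 364 420 240 294
scene lever 0.6 [384.2, 266.7] 662 363 423 240 299
scene ajar_file 0.72 [389.7, 318.4] 27610 233 523 221 399
{'mtx': array([[410.77974485,   0.        , 316.31715634],
       [  0.        , 410.77974485, 200.42428601],
       [  0.        ,   0.        ,   1.        ]]), 'k1': -0.04928449576085307, 'rvec': array([ 2.24881594, -0.32382168,  0.16659404]), 'tvec': array([-472.75564877,  118.66127533,  779.01453743])}
side ajar_file 0.69 [310.8, 157.5] 8985 229 422 124 190
side ajar_file 0.62 [308.5, 147.5] 106 299 314 138 151
{'mtx': array([[343.07499236,   0.        , 322.61191988],
       [  0.        , 343.07499236, 201.05751281],
       [  0.        ,   0.        ,   1.        ]]), 'k1': -0.07307844313689933, 'mount': array([[ 1.60825850e-03, -9.66538240e-01, -2.56517532e-01,
         6.76835376e+01],
       [ 9.99998340e-01,  1.33474635e-03,  1.24035359e-03,
         1.41346651e+00],
       [-8.56463332e-04, -2.56519101e-01,  9.66538782e-01,
        -8.24130600e+01],
       [ 0.00000000e+00,  0.00000000e+00,  0.00000000e+00,
         1.00000000e+00]])}
```

View pics/a.png

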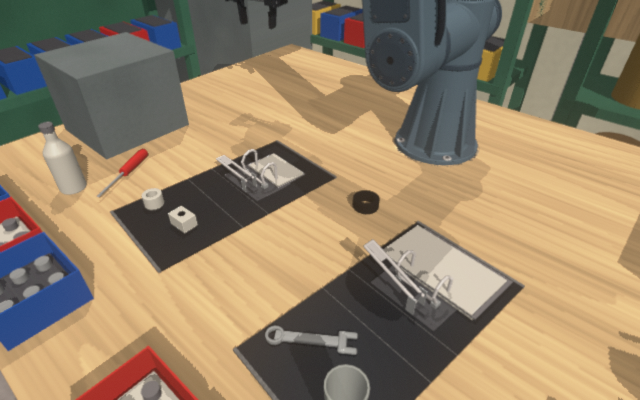

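View pics/b.png

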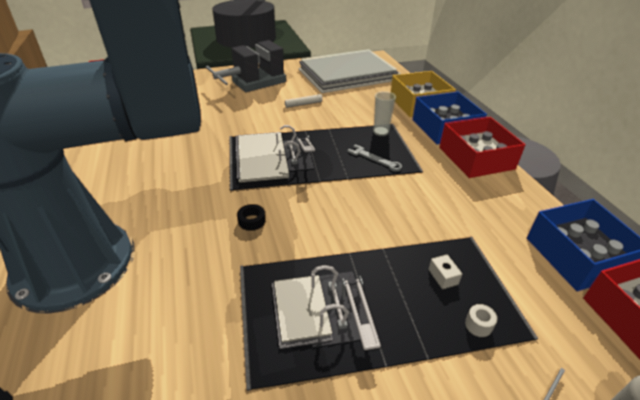

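The ajar file is the one with the wrench: in scene its lever runs from hinge (~430,310) up to (372,245), with cover corners at (418,223) and (522,287). In side it is the far file, with x=-105 corners at (230,136) and (232,189). The other file's lever is flat.

```bash
cat > h.py <<'E'
import numpy as np,cv2
from workcell import sensors, optics
def cam(n,s=None):
    i=optics.camera_info(n);K=i['mtx']
    if n=='wrist':
        T=np.eye(4);T[:3,:3]=s['tool_rot'];T[:3,3]=s['eef_pos'];M=np.linalg.inv(T@i['mount']);R,t=M[:3,:3],M[:3,3]
    else: R=cv2.Rodrigues(i['rvec'])[0];t=np.array(i['tvec'])
    return K,i['k1'],R,t
def ray(c,p):
    K,k,R,t=c
    u=cv2.undistortPoints(np.array([[p]],float),K,np.array([k,0,0,0.]))[0,0]
    return -R.T@t,R.T@np.array([u[0],u[1],1])
def onz(c,p,z):
    o,d=ray(c,p);return o+d*(z-o[2])/d[2]
def proj(c,P):
    K,k,R,t=c
    return cv2.projectPoints(np.array(P,float).reshape(-1,3),cv2.Rodrigues(R)[0],t,K,np.array([k,0,0,0.]))[0][:,0]
def f2w(f,P):  # file pose x,y,yaw(rad)
    c,s=np.cos(f[2]),np.sin(f[2]);P=np.array(P,float).reshape(-1,3)
    return np.c_[f[0]+c*P[:,0]-s*P[:,1],f[1]+s*P[:,0]+c*P[:,1],P[:,2]]
def lever(a,r,dx=0): return [85+dx,20-r*np.cos(a),36+r*np.sin(a)]
E
python3 - <<'E'
from h import *
from scipy.optimize import least_squares
S=cam('scene');D=cam('side')
for c,p in((S,(418,223)),(S,(522,287)),(D,(230,136)),(D,(232,189)),(D,(392,124)),(D,(421,173))):print(onz(c,p,4).round(1))
obs=[(S,(418,223),[-105,-120,4]),(S,(522,287),[-105,120,4])]
obs+=[(D,(230,136),[-105,120,4]),(D,(232,189),[-105,-120,4])]
def r(f):return np.concatenate([proj(c,f2w(f,P))[0]-p for c,p,P in obs])
m=onz(S,(470,255),4);s=least_squares(r,[m[0]+100,m[1],0]);print(s.x,r(s.x).round(1))
f=s.x
for a in(.3,.4,.5):print(a,proj(S,f2w(f,lever(a,125))),proj(S,f2w(f,lever(a,110))),proj(S,f2w(f,lever(a,0))))
optics.capture('scene')
E
```

```text
[327.9 142.3   4. ]
[357.2 375.5   4. ]
[356.6 374.8   4. ]
[330.1 136.3   4. ]
[818.4 315.4   4. ]
[784.7  73.2   4. ]
[ 4.47150017e+02  2.45148165e+02 -1.20793392e-01] [-1.6 -0.6  0.7  0.4  0.2 -0.4 -0.8 -0.5]
0.3 [[365.26857255 245.38625179]] [[370.97077737 251.38748865]] [[415.64370652 298.39846784]]
0.4 [[367.51865411 241.90740208]] [[373.02963192 248.37745662]] [[415.64370652 298.39846784]]
0.5 [[370.29270088 238.87652351]] [[375.54959591 245.77772755]] [[415.64370652 298.39846784]]
```

Run:
```python
from h import *
S=cam('scene')
print([onz(S,p,0).round() for p in((110,150),(187,128),(50,110))])
f=[447.15,245.15,-.1208]
open('f.txt','w').write(str(f))
s=sensors.state()
w=f2w(f,lever(.4,110))[0];print(w)
d=np.array([w[0],w[1],250])-s['eef_pos'];print(s['tool_rot'].T@d)
```

```text
[array([ 618., -650.,    0.]), array([ 404., -597.,    0.]), array([  624., -1024.,     0.])]
[521.73138143 154.1828369   78.83601765]
[ 542.8837034  -610.04695101   52.75559128]
```

```bash
python3 -m creep '[22,-25,0,0,0,-3,0,22,-25,0,0,0,0,0,22,-25,0,0,0,0,0,22,-25,0,0,0,0,0,22,-25,0,0,0,0,0,22,-25,0,0,0,0,0,22,-25,0,0,0,0,0,22,-25,0,0,0,0,0,22,-25,0,0,0,0,0,22,-25,0,0,0,0,0]'
python3 -c "
from h import *
s=sensors.state();print(s['q']);print(s['tool_rot'].T@(np.array([521.7,154.2,250])-s['eef_pos']))"
```

```text
t: 1.28
eef_pos: [272.7, -259.8, 302.9]
tool_rot: [[0.963, 0.271, 0.0], [0.271, -0.963, -0.001], [0.0, 0.001, -1.0]]
wrist_force: [0.2, 0.3, -0.5]
finger_gap: 87.9
finger_force: 0.0
[-6.18330494e+01 -1.74735326e+01  1.18348404e+02  5.80564994e-03
  7.90823702e+01  1.24298838e+01]
[ 351.88347319 -330.95854976   52.72971506]
```

```bash
python3 -m creep '[24,-22,4,0,0,0,0,24,-22,4,0,0,0,0,24,-22,4,0,0,0,0,24,-22,4,0,0,0,0,24,-22,4,0,0,0,0,24,-22,4,0,0,0,0,24,-22,4,0,0,0,0,24,-22,4,0,0,0,0,24,-22,4,0,0,0,0,24,-22,4,0,0,0,0]' | head -2
python3 -m creep '[24,-22,2,0,0,0,0,24,-22,2,0,0,0,0,24,-22,2,0,0,0,0,24,-22,2,0,0,0,0,15,-14,2,0,0,0,0,0,0,0,0,0,-7,0,0,0,0,0,0,-7,0,0,0,0,0,0,-7,0,0,0,0,0,0,-7,0,0,0,0,0,0,-7,0]' | head -2
python3 -m creep '[0,0,0,0,0,-7,0,0,0,0,0,0,-7,0,0,0,0,0,0,-7,0,0,0,0,0,0,-7,0,0,0,0,0,0,-4,0,0,0,0,0,0,0,0]'
python3 - <<'E'
from h import *
s=sensors.state();print(s['q']);print(s['tool_rot'].T@(np.array([521.7,154.2,250])-s['eef_pos']))
c=np.cos(-.1208);si=np.sin(-.1208)
want=np.array([[-si,c,0],[c,si,0],[0,0,-1]]);print(cv2.Rodrigues(s['tool_rot'].T@want)[0].T*57.3)
im=optics.capture('wrist');cv2.imwrite('pics/w1.png',im[:,:,::-1])
C=cam('wrist',s);f=eval(open('f.txt').read())
for n in('lever_end','lever'):
  for d in optics.trace(n,'wrist'):
    ys,xs=np.nonzero(d['pixels']);print(n,d['confidence'],d['at'],len(xs),xs.min(),xs.max(),ys.min(),ys.max())
for a in(.3,.4,.5):print(a,proj(C,f2w(f,[lever(a,125),lever(a,110),lever(a,0)])).round().tolist())
E
```

```text
t: 2.12
eef_pos: [444.3, 17.4, 262.8]
t: 2.95
eef_pos: [522.7, 144.2, 252.7]
t: 3.45
eef_pos: [522.7, 144.1, 252.8]
tool_rot: [[0.123, 0.992, 0.0], [0.992, -0.123, 0.0], [0.0, 0.0, -1.0]]
wrist_force: [0.7, -0.0, -0.8]
finger_gap: 88.1
finger_force: 0.0
[2.85918462e+00 9.09633199e+00 9.95918343e+01 1.05361766e-03
 7.13075016e+01 9.95135084e+00]
[ 9.93542387 -2.28323864  2.76843912]
[[ 0.00409742 -0.00172571 -0.17118631]]
lever_end 0.87 [317.6, 155.4] 3515 298 332 47 208
lever 0.59 [314.0, 154.2] 3414 298 332 47 207
0.3 [[317.0, 205.0], [317.0, 186.0], [317.0, 53.0]]
0.4 [[316.0, 204.0], [316.0, 184.0], [317.0, 53.0]]
0.5 [[316.0, 201.0], [316.0, 181.0], [317.0, 53.0]]
```

View pics/w1.png

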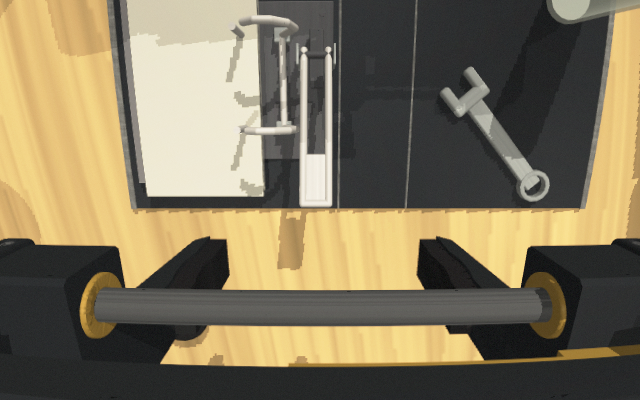

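The wrist view shows the lever along columns 298–332, with its tip at row ~207, which matches the fitted file pose. I still need the angle, so I'll compare the tip's extent in the scene view with predictions.

Run:
```python
from h import *
f=eval(open('f.txt').read());S=cam('scene');W=cam('wrist',sensors.state())
a_=optics.capture('scene');m=optics.trace('lever_end','scene')[0]['pixels']
ys,xs=np.nonzero(m);print(xs.min(),ys.min(),ys[xs<=xs.min()+1].mean(),xs[ys<=ys.min()+1].mean())
for a in np.arange(.25,.56,.05):
  P=[]
  for dx in(-13,13):
    for h in(-3,3):
      p=lever(a,125,dx);p[1]-=0;P.append([p[0],p[1]+h*np.sin(a),p[2]+h*np.cos(a)])
  q=proj(S,f2w(f,P));w=proj(W,f2w(f,P));print(round(a,2),q.min(0).round(1),w.max(0).round(1))
cv2.imwrite('pics/c.png',cv2.resize(a_[225:310,345:445,::-1],None,fx=7,fy=7,interpolation=cv2.INTER_CUBIC))
```

```text
363 240 245.5 371.5
0.25 [359. 243.] [332.8 205.3]
0.3 [359.8 241.2] [333.1 205.3]
0.35 [360.8 239.4] [333.3 205.1]
0.4 [361.9 237.8] [333.5 204.4]
0.45 [363.1 236.2] [333.8 203.4]
0.5 [364.5 234.8] [334.  201.8]
0.55 [366.  233.5] [334.3 199.7]
```

View pics/c.png

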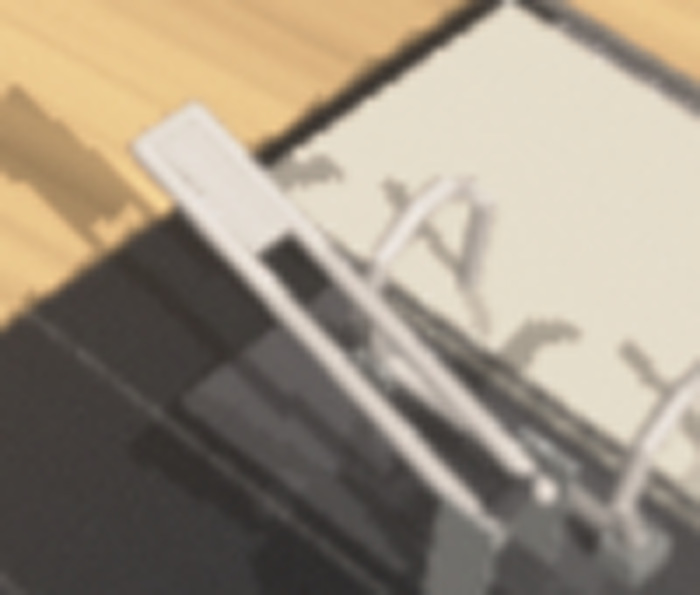

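Lever tip corners in the scene are at (363.6,245.7) and (372.9,239.3), so the angle is about 0.40. I'll descend and grip.

```bash
python3 -m creep '[10,-2,19,0,0,0,0,0,0,20,0,0,0,0,0,0,20,0,0,0,0,0,0,20,0,0,0,0,0,0,20,0,0,0,0,0,0,20,0,0,0,0,0,0,10,0,0,0,0,0,0,0,0,0,0,0]'
python3 -m creep '[0,0,0,0,0,0,1,0,0,0,0,0,0,1,0,0,0,0,0,0,1,0,0,0,0,0,0,1,0,0,0,0,0,0,1,0,0,0,0,0,0,1,0,0,0,0,0,0,1,0,0,0,0,0,0,1]' 25
python3 - <<'E'
from h import *
s=sensors.state();f=eval(open('f.txt').read())
g=s['eef_pos']+45*s['tool_rot'][:,2]
c,si=np.cos(f[2]),np.sin(f[2]);d=g-[f[0],f[1],0]
print([c*d[0]+si*d[1],-si*d[0]+c*d[1],d[2]])
E
```

```text
t: 4.37
eef_pos: [520.4, 154.0, 121.3]
tool_rot: [[0.127, 0.992, -0.005], [0.992, -0.127, -0.0], [-0.001, -0.005, -1.0]]
wrist_force: [-0.3, -0.3, -0.3]
finger_gap: 88.0
finger_force: 0.0
t: 5.03
eef_pos: [522.1, 154.2, 123.9]
tool_rot: [[0.126, 0.992, 0.0], [0.992, -0.126, -0.0], [0.0, 0.0, -1.0]]
wrist_force: [0.8, 0.4, -0.3]
finger_gap: 36.7
finger_force: 0.0
[np.float64(85.32800982502215), np.float64(-81.27165579248046), np.float64(78.8681500480912)]
```

```bash
python3 -m creep '[0,0,0,0,0,0,1,0,0,0,0,0,0,1,0,0,0,0,0,0,1,0,0,0,0,0,0,1]'
python3 -m creep '[4.7,0,-5.2,0,-3,0,1,4.7,0,-5.2,0,-3,0,1,4.7,0,-5.2,0,-3,0,1,4.7,0,-5.2,0,-3,0,1,4.7,0,-5.2,0,-3,0,1,4.7,0,-5.2,0,-3,0,1,4.7,0,-5.2,0,-3,0,1,4.7,0,-5.2,0,-3,0,1,0,0,0,0,0,0,1]'
cat > g.py <<'E'
from h import *
s=sensors.state();f=eval(open('f.txt').read());R=s['tool_rot']
g=s['eef_pos']+45*R[:,2]
c,si=np.cos(f[2]),np.sin(f[2]);d=g-[f[0],f[1],0]
p=np.array([c*d[0]+si*d[1],-si*d[0]+c*d[1],d[2]])
print('grip in file',p.round(1),'r',np.hypot(p[1]-20,p[2]-36),'ang',np.arctan2(p[2]-36,20-p[1]))
h=R.T@(f2w(f,[[p[0],20,36]])[0]-s['eef_pos']);print('hinge in tool',h.round(1),'q',s['q'].round(1))
E
python3 g.py
```

```text
t: 5.37
eef_pos: [519.0, 154.2, 122.3]
tool_rot: [[0.126, 0.992, -0.008], [0.992, -0.126, -0.0], [-0.001, -0.008, -1.0]]
wrist_force: [-8.2, -0.6, 1.2]
finger_gap: 24.9
finger_force: 25.0
t: 6.12
eef_pos: [524.6, 198.8, 156.6]
tool_rot: [[0.112, 0.992, -0.059], [0.904, -0.126, -0.409], [-0.413, -0.007, -0.911]]
wrist_force: [-10.5, -2.9, 5.7]
finger_gap: 24.6
finger_force: 25.0
grip in file [ 82.1 -55.3 115.6] r 109.57071271343024 ang 0.8131099358353828
hinge in tool [101.5   0.2  86.4] q [ 18.1  26.6  92.3 -22.7  73.8  34.1]
```

```bash
python3 -m creep '[4.7,-1,-5.2,0,-3,0,1,3.1,-1,-3.5,0,-2,0,1,0,-1,0,0,0,0,1,0,0,0,0,0,0,1]' |grep -v rot; python3 g.py
python3 -m creep '[1.6,0,-1.7,0,-1,0,1,0,0,0,0,0,0,1]'|grep force;python3 g.py
python3 -m creep '[1.6,0,-1.7,0,-1,0,1,0,0,0,0,0,0,1]'|grep force;python3 g.py
```

```text
t: 6.45
eef_pos: [525.4, 209.5, 161.7]
wrist_force: [-2.0, 0.8, 0.5]
finger_gap: 24.7
finger_force: 25.0
grip in file [ 81.8 -47.8 122.3] r 109.73516166238774 ang 0.9049277737004328
hinge in tool [101.1  -0.2  87.6] q [ 20.5  28.6  89.8 -26.   77.5  37. ]
wrist_force: [-3.8, 1.2, -0.9]
finger_force: 25.0
grip in file [ 81.8 -46.5 123.3] r 109.74008919357551 ang 0.9197662569959915
hinge in tool [101.2  -0.3  87.3] q [ 21.   29.1  89.2 -26.7  78.4  37.6]
wrist_force: [-5.5, 0.9, -1.8]
finger_force: 25.0
grip in file [ 81.9 -44.9 124.4] r 109.7294695277742 ang 0.9374657537998901
hinge in tool [101.3  -0.3  87.3] q [ 21.5  29.7  88.6 -27.4  79.3  38.2]
```

```bash
for i in 1; do python3 -m creep '[3.1,0,-3.5,0,-2,0,1,0,0,0,0,0,0,1,0,0,0,0,0,0,1]'|grep force;python3 g.py; done
python3 -m creep '[3.1,0,-3.5,0,-2,0,1,0,0,0,0,0,0,1,0,0,0,0,0,0,1]'|grep force;python3 g.py
python3 - <<'E'
from h import *
f=eval(open('f.txt').read())
im=optics.capture('scene');cv2.imwrite('pics/d.png',cv2.resize(im[180:340,300:500,::-1],None,fx=3.5,fy=3.5,interpolation=cv2.INTER_CUBIC))
S=cam('scene')
for a in(.8,.85,.9,.95):print(a,((proj(S,f2w(f,[lever(a,125,-13),lever(a,125,13),lever(a,0)]))-[300,180])*3.5).round().tolist())
E
```

```text
wrist_force: [-3.0, -2.3, -6.6]
finger_force: 25.0
grip in file [ 81.8 -42.6 126. ] r 109.66841718509224 ang 0.962984524469486
hinge in tool [101.6  -0.2  86.2] q [ 22.4  30.8  87.5 -28.7  80.9  39.1]
wrist_force: [-1.0, -13.4, -14.4]
finger_force: 25.0
grip in file [ 81.7 -41.5 126.7] r 109.56909574872725 ang 0.974492945559238
hinge in tool [102.6  -0.   83.5] q [ 23.2  31.9  86.4 -30.   82.6  39.9]
0.8 [[304.0, 173.0], [268.0, 198.0], [405.0, 414.0]]
0.85 [[312.0, 171.0], [276.0, 196.0], [405.0, 414.0]]
0.9 [[321.0, 170.0], [284.0, 195.0], [405.0, 414.0]]
0.95 [[330.0, 170.0], [293.0, 195.0], [405.0, 414.0]]
```

View pics/d.png

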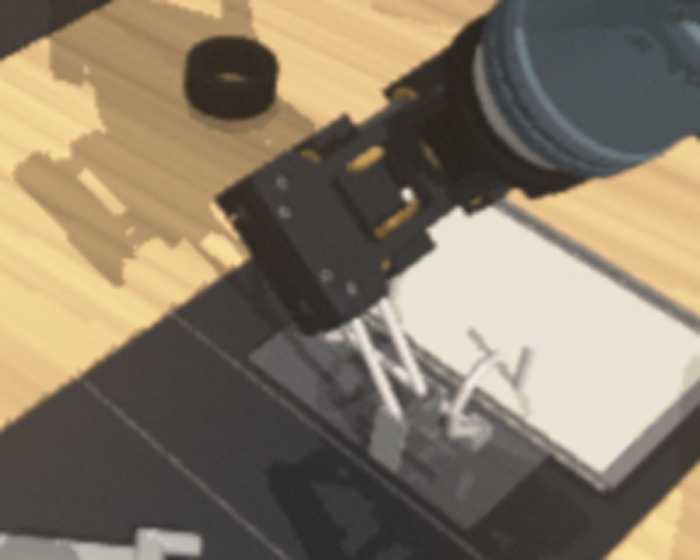

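The lever is up at its stop, since the force rose to 20 N. Next I'll press it down along the arc.

```bash
python3 -m creep '[-5.9,0,7.3,0,4,0,1,-5.9,0,7.3,0,4,0,1,-5.9,0,7.3,0,4,0,1,-5.9,0,7.3,0,4,0,1,-5.9,0,7.3,0,4,0,1,-5.9,0,7.3,0,4,0,1,-5.9,0,7.3,0,4,0,1,-5.9,0,7.3,0,4,0,1,-5.9,0,7.3,0,4,0,1,-5.9,0,7.3,0,4,0,1]'|grep force;python3 g.py
python3 -m creep '[-5.9,0,7.3,0,4,0,1,-5.9,0,7.3,0,4,0,1,0,0,0,0,0,0,1]'|grep force;python3 g.py
```

```text
wrist_force: [-5.8, 7.3, -2.3]
finger_force: 25.0
grip in file [ 81.8 -84.8  70.1] r 110.22730947269532 ang 0.31478976428694033
hinge in tool [101.3  -0.5  88.5] q [  0.8  19.3 105.8   6.4  54.3   4.3]
wrist_force: [-1.7, 13.6, -3.3]
finger_force: 25.0
grip in file [ 81.6 -88.8  54.1] r 110.30444822288318 ang 0.16444359147944076
hinge in tool [101.7  -0.9  87.7] q [ -4.3  20.2 108.1  17.   52.3  -7.4]
```

```bash
python3 -m creep '[-5,0,7.3,0,4,0,1,-5,0,7.3,0,4,0,1,0,0,0,0,0,0,1]'|grep force;python3 g.py
python3 -m creep '[-2.5,0,3.6,0,2,0,1,0,0,0,0,0,0,1]'|grep force;python3 g.py
```

```text
wrist_force: [-8.0, 4.5, 6.2]
finger_force: 24.9
grip in file [ 81.8 -89.8  40.4] r 109.91382298474512 ang 0.039797727064975495
hinge in tool [100.8  -0.6  88.8] q [ -8.8  22.2 109.6  27.2  52.3 -19.2]
wrist_force: [-13.0, -4.3, 20.5]
finger_force: 25.0
grip in file [ 82.1 -89.4  38. ] r 109.3914259672593 ang 0.017980969991094126
hinge in tool [99.8 -0.4 89.7] q [ -9.8  22.7 109.8  29.5  52.6 -21.9]
```

```bash
python3 -m creep '[-1.2,0,1.8,0,1,0,1,0,0,0,0,0,0,1]'|grep force;python3 g.py
python3 -m creep '[0,0,0,0,0,0,0,0,0,0,0,0,0,0,0,0,0,0,0,0,0,0,0,0,0,0,0,0,0,0,0,0,0,0,0,0,0,0,0,0,0,0,0,0,0,0,0,0,0,0,0,0,0,0,0,0]'|grep f
python3 -m creep '[0,0,-15,0,0,0,0,0,0,-25,0,0,0,0,0,0,-25,0,0,0,0,0,0,-25,0,0,0,0,0,0,-25,0,0,0,0,0,0,-25,0,0,0,0,0,0,0,0,0,0,0]'
python3 - <<'E'
from h import *
f=eval(open('f.txt').read())
im=optics.capture('scene');cv2.imwrite('pics/e.png',cv2.resize(im[180:340,300:500,::-1],None,fx=3.5,fy=3.5,interpolation=cv2.INTER_CUBIC))
S=cam('scene')
for a in(0,.05,.1):print(a,((proj(S,f2w(f,[lever(a,125,-13),lever(a,125,13),lever(a,0)]))-[300,180])*3.5).round().tolist())
E
```

```text
wrist_force: [-16.7, -8.1, 23.4]
finger_force: 25.0
grip in file [ 82.1 -89.1  36.6] r 109.08202917842523 ang 0.005565257685815256
hinge in tool [99.4 -0.3 90. ] q [-10.3  23.1 109.9  30.7  52.8 -23.2]
eef_pos: [515.9, 129.8, 75.5]
wrist_force: [-0.3, 0.6, 0.6]
finger_gap: 75.7
finger_force: 0.0
t: 10.25
eef_pos: [511.1, 71.5, 207.9]
tool_rot: [[0.113, 0.992, 0.059], [0.907, -0.127, 0.401], [0.406, 0.008, -0.914]]
wrist_force: [1.6, -0.7, 0.8]
finger_gap: 88.2
finger_force: 0.0
0 [[232.0, 262.0], [199.0, 285.0], [405.0, 414.0]]
0.05 [[234.0, 253.0], [200.0, 277.0], [405.0, 414.0]]
0.1 [[235.0, 246.0], [201.0, 269.0], [405.0, 414.0]]
```

View pics/e.png

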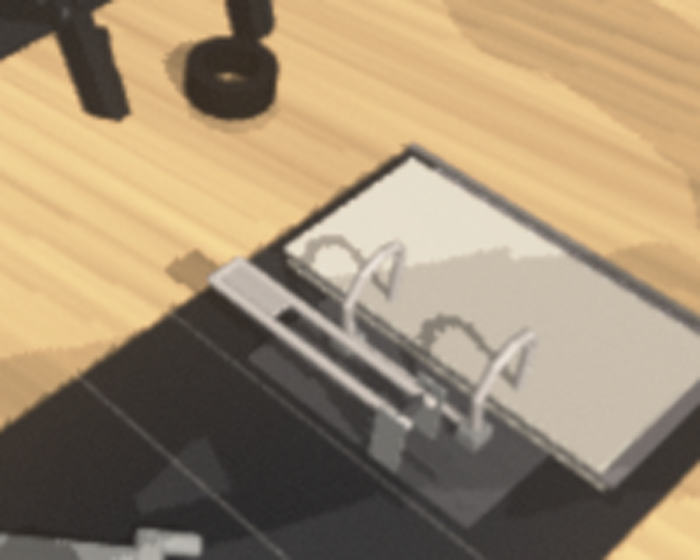

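The lever is nearly flat (mid-tip at about (223,267) against a predicted (215,273) at 0) and the rings meet the posts. To be sure, I'll press once more with closed fingertips on the thumb plate.

```bash
python3 -m creep '[0,0,0,0,-6,0,1,0,0,0,0,-6,0,1,0,0,0,0,-6,0,1,0,0,0,0,-6,0,1,0,0,0,0,0,0,1,0,0,0,0,0,0,1,0,0,0,0,0,0,1]'
python3 - <<'E'
from h import *
f=eval(open('f.txt').read());s=sensors.state()
w=f2w(f,[[84,20-105,39+64]])[0];print(w,s['tool_rot'].T@(w-s['eef_pos']))
E
```

```text
t: 10.88
eef_pos: [508.1, 73.7, 202.4]
tool_rot: [[0.125, 0.992, -0.002], [0.992, -0.125, 0.003], [0.003, -0.002, -1.0]]
wrist_force: [0.0, -1.0, 0.7]
finger_gap: 43.7
finger_force: 0.0
[520.29480872 150.64689446 103.        ] [77.53116461  2.75756599 99.58378168]
```

```bash
python3 -m creep '[26,1,0,0,0,0,1,26,1,0,0,0,0,1,25,1,0,0,0,0,1,0,0,20,0,0,0,1,0,0,20,0,0,0,1,0,0,20,0,0,0,1,0,0,20,0,0,0,1,0,0,10,0,0,0,1,0,0,4,0,0,0,1,0,0,0,0,0,0,1]'
python3 -m creep '[0,0,2,0,0,0,1,0,0,2,0,0,0,1,0,0,0,0,0,0,1]'|grep -v rot
python3 -m creep '[0,0,2,0,0,0,1,0,0,0,0,0,0,1]'|grep -v rot
```

```text
t: 11.72
eef_pos: [520.9, 148.6, 108.5]
tool_rot: [[0.127, 0.992, -0.002], [0.992, -0.127, 0.001], [0.0, -0.002, -1.0]]
wrist_force: [-0.0, 0.5, 0.5]
finger_gap: 0.4
finger_force: 0.0
t: 11.97
eef_pos: [521.9, 149.2, 106.2]
wrist_force: [-0.2, 0.0, -0.6]
finger_gap: 0.3
finger_force: 0.0
t: 12.13
eef_pos: [521.5, 149.3, 103.8]
wrist_force: [-0.1, 0.1, -0.2]
finger_gap: 0.4
finger_force: 0.0
```

```bash
for i in 1; do python3 -m creep '[0,0,2,0,0,0,1,0,0,0,0,0,0,1]'|grep -v rot; done
python3 -m creep '[0,0,2,0,0,0,1,0,0,0,0,0,0,1]'|grep -v rot
python3 -m creep '[0,0,1,0,0,0,1,0,0,0,0,0,0,1]'|grep -v rot
```

```text
t: 12.3
eef_pos: [521.9, 149.4, 103.0]
wrist_force: [-3.9, -1.0, 11.2]
finger_gap: 1.0
finger_force: 5.7
t: 12.47
eef_pos: [522.2, 149.5, 102.6]
wrist_force: [-10.3, -2.1, 25.7]
finger_gap: 0.4
finger_force: 13.0
t: 12.63
eef_pos: [522.3, 149.5, 102.4]
wrist_force: [-14.1, -1.9, 33.5]
finger_gap: 0.3
finger_force: 16.6
```

Contact is stiff at a fingertip height of ~39 mm, so the lever is flat on its stop. I'll retreat and check.

```bash
python3 -m creep '[0,0,-10,0,0,0,1,0,0,-25,0,0,0,1,0,0,-30,0,0,0,1,0,0,-30,0,0,0,1,-30,0,-30,0,0,0,1,-30,0,0,0,0,0,1,-30,0,0,0,0,0,1,0,0,0,0,0,0,1,0,0,0,0,0,0,1]'|grep -v rot
python3 - <<'E'
from h import *
im=optics.capture('scene');cv2.imwrite('pics/g.png',im[:,:,::-1])
E
```

```text
t: 13.38
eef_pos: [510.1, 59.5, 223.2]
wrist_force: [-0.9, 0.2, 0.4]
finger_gap: 0.7
finger_force: 0.0
```

View pics/g.png

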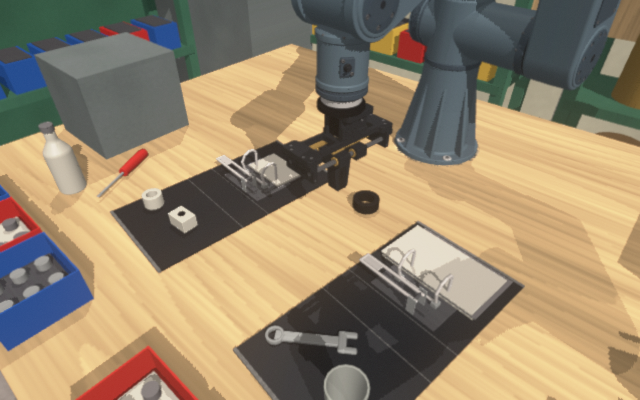

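The lever lies flat, with its tip at (366,258) and the rings shut. The other file is untouched and the arm is clear of everything.

```bash
python3 -c "
from workcell import workorder
print(workorder.hand_in())"
```

```text
the job is handed in; nothing more can be done
None
```

I lifted the ajar file's lever to its stop, then pressed it down flat so its rings closed; the other file's lever was not touched, and I handed the job in at about 13.4 s of the 42 s allowed.

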